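# Show the microscope camera the hidden polarity mark

### The arm

A 6-joint arm with a two-finger parallel gripper is mounted at the origin on the work surface. World frame = base frame: x ahead of the robot, y to its left, z up, the work surface at z = 0. Lengths are in m, angles in rad, forces in N, time in s.
With the tool pointing down it reaches from about 0.375 to 0.975 m from the base axis. Payload 3.8 kg.
Tool frame: the origin (TCP) lies midway between the tips of the shut fingers; the grasp point (between the pads) lies 19 mm behind it; z points along the fingers, y is the line along which they close (so a half turn about z gives the same grasp; the last joint's range is limited). The gripper opens to 85 mm and grips with 20 to 120 N. Pads are 22 mm wide; open, the fingers measure 114 mm over their backs; the gripper's body (76 mm by 85 mm) begins 54 mm behind the grasp point. The pads swing forward as they close: fully open they stand 13 mm farther back than shut.
Start: joints at [1.067, 0.264, 1.604, -0, 1.274, -0.037], TCP at [0.304, 0.603, 0.207] pointing down, gripper open.
Joint ranges: [-2.63, 2.63], [-0.94, 2.18], [0.31, 2.57], [-1.31, 4.45], [0, 2.66], [-2.55, 2.55]. Speed limits (rad/s): [2.57, 2.57, 3.14, 3.14, 3.14, 3.14].

### API

Orientations are given as a rotation vector (axis times angle).
In Python, from workcell import bot gives the robot as it stands.
- The arm moves only by the tool step_arm, never from a script. Its argument "motion" is a list of rows, each a list of 5 numbers: the finger opening in cm, from 0 to 8.54, then the shift along the tool's x, y, z in cm, then the turn about the tool's z in degrees. In form: [[claw, dx, dy, dz, twist], ...]. A call has 1 to 20 rows; each row is the pose to reach, as a shift and turn from the pose commanded when the call began, along the tool's axes at that moment; what a row does not reach only later rows make up. A row lasts 1/10 s, in which the tool goes at most 50 mm and 8.59 degrees, less where a joint would pass 70% of its speed; a pose out of reach is approached as far as the arm can. A call with a gripper value outside its range is refused whole. The fingers move at their own pace and stop on an object; "force" is the grip in N (left out, the last holds). Time passes only in rows, so rows that repeat a pose let the fingers close. It gives the time, the measured TCP pose, the force, the opening and the grip force at its end, in the units of the state.
- bot.read_state(): the state, without advancing time (a new reading comes with each control period).
- bot.read_camera(name): name is "scene" or "side" or "wrist"; returns (picture, depth): 400x640x3 uint8, red, green, blue; 400x640 float32, m along the optical axis (not along the pixel's ray), 0 where there is no reading.
- bot.calibration(name): a dict with "mtx" (3x3 intrinsics, pixels), "origin" and "orientation" of the camera in the world; the wrist camera has in their place "T_tool_cam" (4x4, takes a point from camera to tool coordinates, whose origin is the TCP and whose axes are the flange's). Camera axes: x right, y up, looking along -z (the intrinsics and any distortion apply to the point x, -y, -z); pixel columns grow to the right and rows downward; lengths in m; the calibration is good to about 2 mm. A picture is of the moment at which its call begins: read the wrist's pose just before it. calibration takes no time and is no camera call.
- bot.finish_job(): hands the job in; it is judged then, once.
The state is a dict: "time": time; "q": joint angles; "joint_vel": joint speeds; "joint_torque": joint torques, N m; "tool_pos": TCP position; "tcp_rot": TCP orientation; "wrist_force": force on the tool from outside, world axes, zero at the start; "torque": the same for the moment, N m; "width": opening from 0.0 (shut) to 1.0 (fully open); "grip_force": force on a finger pad.
Only numpy, scipy, OpenCV 4.12 (cv2) and the standard library are available. Lean on these libraries where they do the work, as an engineer would, in place of code of your own. Each camera call takes 0.05 s, during which the arm holds its last target. There are 200 camera calls.

### The job

Take the inspection mirror off its rest and hold it in front of the big capacitor on the board under the microscope, centred on the camera's line of sight and level with the minus mark on the capacitor's side, angled so that the camera sees the mark in the middle of the mirror. Keep clear of the board and the microscope, leave the jar, spool and blower where they stand, and finish still holding the mirror steady at that angle in the gripper.

Things in the scene. Friction and masses are not known exactly. Their poses are not given: they have to be found in the camera images.
- mirror: Inspection mirror lying in the rest, about 180 mm long, 72 g. Origin: centre of its black grip, a bar 100 mm long, 12 x 12 mm in section; x runs along the grip to the mirror end, y across, z up as it lies. A steel stem 5 mm thick goes on along x from 50 mm to a stiff swivel pin (parallel to y) at x = 112 mm, which carries the round mirror.
- swivel (a joint): The mirror's stiff friction swivel (stays as found when handled with care; slips at about 0.12 Nm): angle in rad of the glass's normal above the grip's x axis in the grip's x-z plane. 0: the glass looks straight ahead along x; 1.57: along the grip's z. Found between 0.52 and 0.95.
- mirror_face (a point): Centre of the round glass, 30 mm across, 3 mm thick, 9 mm ahead of the swivel pin along the normal. Its z axis is the normal, out of the reflecting side; its y axis is the grip's y.
- rest: Dark steel tool rest, base 100 x 56 x 4 mm; origin: centre of its underside; x along the mirror's grip. Two cheeks 4 mm thick, 36 mm wide, at x = +-40 mm, with open-topped notches 14 mm wide: the grip lies in them, its axis 51 mm above the bench (underside 45, top 57); the cheeks end 54 mm above the bench. Between the cheeks 76 mm of the grip is free, down to the base.
- microscope: Fixed, with the board in its vise. Origin on the bench under view; the mark looks to -x. White base 16 mm high, x -40..200, y -90..90 mm; pillar at x = 168, 365 mm high; camera 46 mm thick leans 20 degrees to the pillar, lens 217 mm up. Board top 50 mm up, x -20..100, y -45..45 mm, parts to 11 mm on its mark side but for the capacitor: black can, 30 mm across, 45 high, at x = 50.
- lens (a point): Centre of the camera's lens. Its z axis points along the camera's line of sight, which is fixed and comes down at 70 degrees above level to view, 150 mm away.
- mark (a point): The small dark minus mark, 7 x 3.5 mm, on the pale stripe down the capacitor's side, 76 mm above the bench. Its z axis points level, straight out of the side.
- view (a point): Point in the air 35 mm straight out from the mark, where the camera's line of sight meets the level line out of the mark. Its z axis halves the angle between the direction to the lens and the direction to the mark (35 degrees above level, towards the capacitor).
- flux_jar: Amber jar with white cap, 48 mm across, 42 mm high, origin at its base; leave alone.
- spool: Solder spool, pale bare metal, 52 mm across, 44 mm high, origin at its base; leave alone.
- blower: Green rubber blower bulb with a thin nozzle on top, 54 mm across, 95 mm high, origin at its base; leave alone.
Mind the look-alikes: they are no part of the job. There is more than one size of the mirror; the job needs the middle-sized.

How it is judged:
By the outcome, as a careful person would: the job done as asked, in the order asked, and still so for the second after the job is handed in, while the arm keeps its last pose, push and grip.
It also fails if it takes over 35 s, if anything falls off the work surface, if the arm or the gripper's body presses on something with over 40 N, if the wrist force passes 120 N, or if a joint passes its speed limit or range.

## Working session

There is one attempt and no reset: what is moved stays moved. The work goes in short steps, Python scripts to look and compute and a tool call to move; the robot and the scene stay as the last step left them, time stands still between calls to the robot, and variables do not carry over. Pictures are saved under pics/ and viewed, at most 10 in all, crops included, and the job is handed in when it is done.

Besides the shell and the picture viewer there is one more tool, called after ">>>" in YAML: its name, and indented under it one key for each argument. step_arm: Moves the arm, as the interface text tells. Its arguments: {"type":"object","properties":{"motion":{"type":"array","items":{"type":"array","items":{"type":"number"}}},"force":{"type":"number"}},"required":["motion"]}

```bash
ls; mkdir -p pics
cat > h.py <<'E'
import numpy as np, cv2
from scipy.spatial.transform import Rotation as R
from workcell import bot
def snap(name):
    s=bot.read_state(); im,d=bot.read_camera(name); c=bot.calibration(name)
    if 'T_tool_cam' in c:
        T=np.eye(4);T[:3,:3]=R.from_rotvec(s['tcp_rot']).as_matrix();T[:3,3]=s['tool_pos'];T=T@np.array(c['T_tool_cam'])
    else:
        T=np.eye(4);o=np.array(c['orientation']);T[:3,:3]=R.from_rotvec(o).as_matrix() if o.shape==(3,) else o;T[:3,3]=c['origin']
    K=np.array(c['mtx'])
    np.savez(f'{name}.npz',im=im,d=d,T=T,K=K); return im,d,T,K
def load(name):
    z=np.load(f'{name}.npz'); return z['im'],z['d'],z['T'],z['K']
def cloud(d,T,K):
    v,u=np.mgrid[:d.shape[0],:d.shape[1]]
    P=np.stack([(u-K[0,2])/K[0,0]*d,-(v-K[1,2])/K[1,1]*d,-d],-1)
    return P@T[:3,:3].T+T[:3,3]
def proj(p,T,K):
    q=(np.atleast_2d(p)-T[:3,3])@T[:3,:3]
    return np.stack([K[0,2]-K[0,0]*q[:,0]/q[:,2],K[1,2]+K[1,1]*q[:,1]/q[:,2]],-1)
E
python3 - <<'E'
from h import *
print({k:v for k,v in bot.calibration('scene').items()});print(bot.calibration('wrist'))
for n in['scene','side','wrist']:
    im,d,T,K=snap(n);print(n,T.round(3).tolist())
    cv2.imwrite(f'pics/{n}0.png',im[...,::-1])
E
```

```text
pics
{'mtx': array([[473.47399234,   0.        , 314.45319752],
       [  0.        , 473.47399234, 202.13387106],
       [  0.        ,   0.        ,   1.        ]]), 'origin': array([1.12670367, 0.66789016, 1.14159938]), 'orientation': array([0.33021568, 1.01953756, 2.38866794])}
{'mtx': array([[326.14853708,   0.        , 313.01424716],
       [  0.        , 326.14853708, 199.11814721],
       [  0.        ,   0.        ,   1.        ]]), 'T_tool_cam': array([[-3.06932141e-04,  9.65508901e-01,  2.60369866e-01,
         6.60192638e-02],
       [ 9.99999884e-01,  3.92855596e-04, -2.77964077e-04,
         3.52938340e-04],
       [-3.70664549e-04,  2.60369751e-01, -9.65508910e-01,
        -1.66107400e-01],
       [ 0.00000000e+00,  0.00000000e+00,  0.00000000e+00,
         1.00000000e+00]])}
scene [[-0.836, -0.364, 0.409, 1.127], [0.548, -0.583, 0.6, 0.668], [0.02, 0.726, 0.687, 1.142], [0.0, 0.0, 0.0, 1.0]]
side [[0.996, 0.046, -0.072, 0.451], [-0.083, 0.724, -0.685, -0.995], [0.021, 0.688, 0.725, 0.978], [0.0, 0.0, 0.0, 1.0]]
wrist [[0.45, -0.862, -0.232, 0.245], [0.893, 0.434, 0.119, 0.632], [-0.002, -0.26, 0.966, 0.372], [0.0, 0.0, 0.0, 1.0]]
```

View pics/scene0.png

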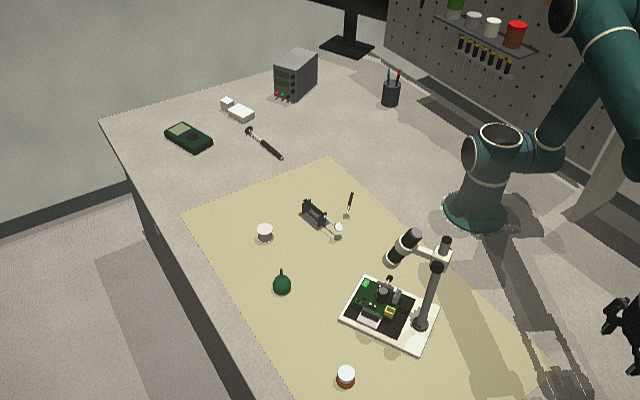

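View pics/side0.png

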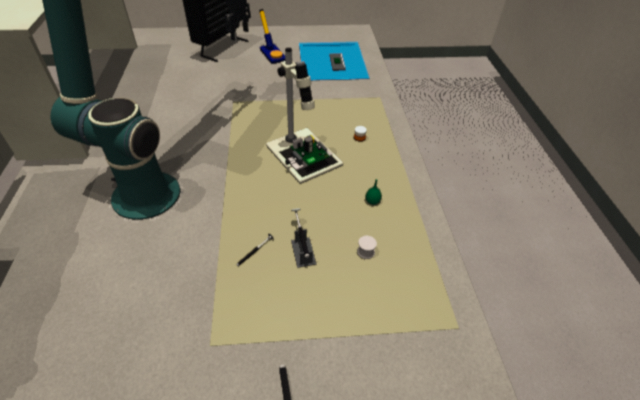

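Candidates: big mirror on the bare table at scene (262,143), a small one lying on the mat at (349,203), and one in the dark rest at (318,215). The one in the rest fits the description; I'll confirm it by crop and size.

Run:
```python
from h import *
for n,pts in [('scene',[(265,237),(282,287),(346,377),(304,207),(325,225),(338,236),(349,203),(262,143),(340,318),(363,275),(420,353),(382,289),(388,278),(395,262),(436,266)]),('side',[(367,247),(374,197),(360,135),(303,230),(304,258),(296,212),(255,250),(303,180),(342,160),(310,130),(267,155),(308,141),(312,143),(307,104),(290,50)])]:
    im,d,T,K=load(n);P=cloud(d,T,K)
    for u,v in pts: print(n,u,v,P[v,u].round(3),im[v,u])
im,d,T,K=load('scene')
a=cv2.resize(im[180:260,290:370],None,fx=5,fy=5,interpolation=2)
b=cv2.resize(im[220:360,330:460],None,fx=4,fy=4,interpolation=2)
c=np.zeros((560,400+520,3),np.uint8);c[:400,:400]=a;c[:560,400:]=b
cv2.imwrite('pics/c1.png',cv2.resize(c,None,fx=.86,fy=.86)[...,::-1])
```

```text
scene 265 237 [ 0.683 -0.255  0.026] [99 93 86]
scene 282 287 [ 0.74  -0.05   0.038] [52 87 61]
scene 346 377 [0.745 0.265 0.039] [236 240 240]
scene 304 207 [ 0.508 -0.3    0.031] [61 60 54]
scene 325 225 [ 0.481 -0.212  0.007] [82 77 72]
scene 338 236 [ 0.471 -0.152  0.002] [106 101  79]
scene 349 203 [ 0.355 -0.251  0.012] [47 44 40]
scene 262 143 [ 0.448 -0.707  0.019] [43 42 37]
scene 340 318 [0.65  0.11  0.015] [243 242 222]
scene 363 275 [0.506 0.026 0.014] [244 247 239]
scene 420 353 [0.536 0.308 0.016] [205 200 173]
scene 382 289 [0.534 0.136 0.093] [139 134 124]
scene 388 278 [0.468 0.091 0.045] [31 30 21]
scene 395 262 [0.541 0.167 0.244] [34 33 28]
scene 436 266 [0.511 0.261 0.307] [31 33 23]
side 367 247 [ 0.671 -0.294  0.046] [216 201 188]
side 374 197 [ 0.727 -0.094  0.038] [ 0 63 34]
side 360 135 [0.735 0.237 0.027] [103  86  69]
side 303 230 [ 0.495 -0.228  0.054] [50 47 43]
side 304 258 [ 0.493 -0.306  0.027] [24 24 24]
side 296 212 [ 0.481 -0.109  0.001] [110 104  84]
side 255 250 [ 0.356 -0.259  0.014] [19 19 17]
side 303 180 [0.51  0.019 0.017] [149 143 118]
side 342 160 [ 0.657  0.133 -0.   ] [177 166 125]
side 310 130 [0.555 0.312 0.002] [187 181 145]
side 267 155 [0.39  0.174 0.001] [176 165 121]
side 308 141 [0.534 0.126 0.095] [71 64 60]
side 312 143 [0.548 0.135 0.08 ] [38 44 28]
side 307 104 [0.53  0.126 0.241] [135 127 105]
side 290 50 [0.484 0.239 0.363] [28 26 25]
```

View pics/c1.png

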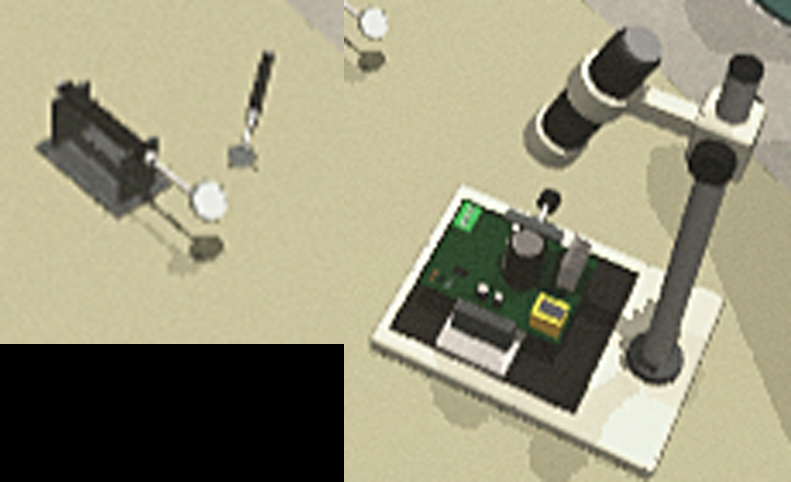

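The crop shows the rest's mirror with its bright glass looking up (scene ≈(338,230)); the short one at (349,203) is the small look-alike. Next: fit the frames.

Run:
```python
from h import *
s=bot.read_state();print(s['time'],s['tool_pos'],R.from_rotvec(s['tcp_rot']).as_matrix().round(4).tolist())
ang=lambda v:np.degrees(np.arctan2(v[1],v[0]))
for n in['scene','side']:
    im,d,T,K=load(n);P=cloud(d,T,K);P=P[(d>0)]
    def sel(x0,x1,y0,y1,z0,z1):
        return P[(P[:,0]>x0)&(P[:,0]<x1)&(P[:,1]>y0)&(P[:,1]<y1)&(P[:,2]>z0)&(P[:,2]<z1)]
    b=sel(.35,.75,-.02,.4,.010,.022); print(n,'base',cv2.minAreaRect((b[:,:2]*1000).astype(np.float32)),len(b))
    p=sel(.4,.58,.18,.32,.1,.19); print('pillar',np.median(p,0),p.std(0))
    p=sel(.4,.6,.05,.25,.088,.105); print('cap',p.mean(0),len(p),p.min(0),p.max(0))
    r=sel(.42,.58,-.38,-.17,.04,.07); print('rest top',len(r),r.mean(0),r.min(0),r.max(0),cv2.minAreaRect((r[:,:2]*1000).astype(np.float32)))
    r=sel(.4,.6,-.38,-.1,.015,.07); m,e=cv2.PCACompute(r[:,:2].astype(np.float32),None);print('rest',len(r),m,ang(e[0]))
    r=sel(.42,.58,-.17,-.08,.02,.09); print('mirror',len(r),r.mean(0) if len(r) else 0)
```

```text
0.15 [0.30347203 0.60225872 0.20611396] [[-0.893, 0.45, -0.0009], [0.45, 0.893, -0.0016], [0.0, -0.0018, -1.0]]
scene base ((592.5738525390625, 205.95848083496094), (342.22906494140625, 239.67784118652344), 28.131765365600586) 2757
pillar [0.48818658 0.25131968 0.1473715 ] [0.00425511 0.00544101 0.02572869]
cap [0.53065797 0.15712201 0.09387209] 101 [0.48685384 0.12562175 0.08811089] [0.55121462 0.24898008 0.10290049]
rest top 178 [ 0.49461567 -0.25249865  0.05173407] [ 0.47147708 -0.31596504  0.04006584] [ 0.51720451 -0.17075795  0.06210183] ((492.57183837890625, -243.2303466796875), (37.91162872314453, 146.69029235839844), 5.7577104568481445)
rest 319 [[ 0.49050468 -0.23174714]] 99.68538
mirror 65 [ 0.4788057  -0.14594449  0.05603549]
side base ((584.4712524414062, 199.9540252685547), (327.6615905761719, 247.0743408203125), 28.95425796508789) 1277
pillar [0.47850196 0.2351637  0.1430359 ] [0.00640484 0.00376233 0.02562342]
cap [0.51617888 0.17013728 0.09582272] 76 [0.47051876 0.12531222 0.08801619] [0.54854219 0.24068398 0.10486795]
rest top 228 [ 0.49255669 -0.26211483  0.05407675] [ 0.4722823  -0.31807317  0.04105502] [ 0.51571756 -0.17101172  0.06090273] ((491.056884765625, -244.35992431640625), (33.83123016357422, 148.01841735839844), 7.447842121124268)
rest 372 [[ 0.4903947  -0.25573593]] 99.16036
mirror 33 [ 0.47823348 -0.15492044  0.05946998]
```

>>> step_arm:
  motion:
    - [8.5,0,0,-5,0]
    - [8.5,0,0,-10,0]
    - [8.5,0,0,-15,0]
    - [8.5,0,0,-20,0]
    - [8.5,0,0,-25,0]
    - [8.5,-12,-15,-25,14]
    - [8.5,-24,-31,-25,28]
    - [8.5,-36,-47,-25,42]
    - [8.5,-48,-62,-25,55]
    - [8.5,-53,-68,-25,55]
    - [8.5,-53,-68,-25,55]
    - [8.5,-53,-68,-25,55]
    - [8.5,-53,-68,-25,55]
    - [8.5,-53,-68,-25,55]
    - [8.5,-53,-68,-25,55]
    - [8.5,-53,-68,-25,55]
    - [8.5,-53,-68,-25,55]
    - [8.5,-53,-68,-25,55]
    - [8.5,-53,-68,-25,55]
    - [8.5,-53,-68,-25,55]

```text
time: 2.15
tool_pos: [0.4489, -0.135, 0.4571]
tcp_rot: [2.056, 2.375, 0.001]
wrist_force: [1.4, 0.2, 0.3]
width: 0.996
grip_force: 0.0
```

>>> step_arm:
  motion:
    - [8.5,-5,1,2,0]
    - [8.5,-10,2,6,0]
    - [8.5,-10,2,10,0]
    - [8.5,-10,2,15,0]
    - [8.5,-10,2,17,0]
    - [8.5,-10,2,17,0]
    - [8.5,-10,2,17,0]

```text
time: 2.85
tool_pos: [0.4834, -0.2291, 0.2875]
tcp_rot: [-2.056, -2.375, 0.0]
wrist_force: [0.4, -0.3, 0.4]
width: 0.998
grip_force: 0.0
```

Run:
```python
from h import *
s=bot.read_state();print(s['time'],s['tool_pos'],s['q'],np.abs(s['joint_vel']).max())
im,d,T,K=snap('wrist');cv2.imwrite('pics/w1.png',im[...,::-1])
print(T.round(3).tolist())
```

```text
2.85 [ 0.48336108 -0.22905833  0.28751035] [-4.89117074e-01 -4.31969154e-02  1.79627127e+00  1.31393329e-05
  1.38891604e+00 -6.33155813e-01] 0.05408087812457449
[[0.99, -0.138, -0.038, 0.474], [0.143, 0.956, 0.257, -0.164], [0.001, -0.259, 0.966, 0.454], [0.0, 0.0, 0.0, 1.0]]
```

View pics/w1.png

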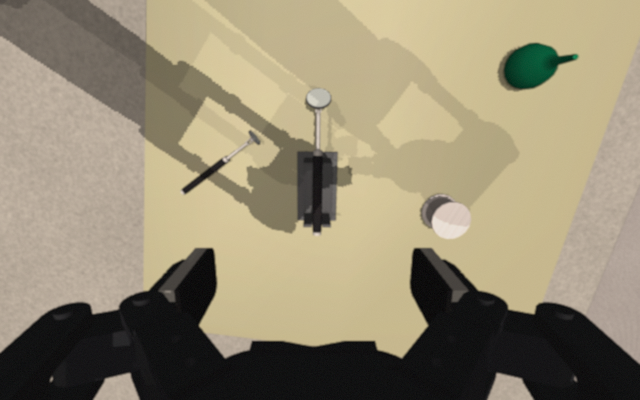

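The wrist view shows the grip at u≈317, v 155..232, the stem up to the glass at (318,99), almost in line with the tool x axis.

Run:
```python
from h import *
im,d,T,K=load('wrist');P=cloud(d,T,K)
g=cv2.cvtColor(im,cv2.COLOR_RGB2GRAY)
# top points of grip
v,u=np.mgrid[:400,:640]
m=(abs(u-317)<8)&(v>145)&(v<236)&(d>0)&(P[...,2]>.047)&(P[...,2]<.066)
q=P[m];l=cv2.fitLine(q[:,:2].astype(np.float32),cv2.DIST_HUBER,0,.01,.01).ravel()
print('grip',len(q),q.mean(0),q[:,1].min(),q[:,1].max(),'heading',np.degrees(np.arctan2(l[1],l[0])),np.median(q[:,2]))
t=(q[:,:2]-l[2:])@l[:2];print('extent',t.min()*1e3,t.max()*1e3,'ctr',l[2:]+l[:2]*(t.min()+t.max())/2)
for vv in range(100,250,6):
    print(vv,P[vv,317].round(3),g[vv,309:327:2])
m=(abs(u-318)<16)&(abs(v-99)<16)&(d>0)&(P[...,2]>.02)
q=P[m];c=q.mean(0);w,s,vh=np.linalg.svd(q-c);n=vh[2]*np.sign(vh[2,2]);print('glass',len(q),c,s,n,np.degrees(np.arcsin(n[2])),np.degrees(np.arctan2(n[1],n[0])),q[:,2].min(),q[:,2].max())
for vv in range(86,114,2): print(vv,P[vv,310:328:4,2].round(3),P[vv,318,:2].round(3),g[vv,304:334:3])
```

```text
grip 848 [ 0.49317301 -0.25885402  0.05595333] -0.31748641718629494 -0.20289162477434525 heading -82.092445 0.05622088574089018
extent -56.38692233640116 59.04127492479009 ctr [ 0.49335559 -0.26016859]
100 [ 0.477 -0.15   0.06 ] [210 210 210 210 201 187 187 186 186]
106 [ 0.478 -0.157  0.066] [100  83 113 147 154 156 145 116 101]
112 [ 0.479 -0.164  0.052] [185 178 138 135 169 170 187 188 186]
118 [ 0.48  -0.17   0.053] [187 188 180 119 191 182 184 190 188]
124 [ 0.481 -0.177  0.053] [187 189 157 111 189 178 180 187 188]
130 [ 0.482 -0.184  0.052] [189 188 173 119 194 177 185 188 187]
136 [ 0.483 -0.191  0.054] [188 189 168 116 191 174 183 188 187]
142 [ 0.484 -0.198  0.053] [147 182 161 116 197 175 184 186 188]
148 [ 0.485 -0.206  0.053] [106 106 105 106 157 154 182 185 171]
154 [ 0.486 -0.213  0.055] [ 58  56  78 111 122 108  85  51  58]
160 [ 0.487 -0.219  0.057] [30 32 21 22 19 18 19 31 32]
166 [ 0.488 -0.227  0.056] [55 55 29 21 22 20 22 50 54]
172 [ 0.489 -0.234  0.056] [65 59 29 23 21 20 26 52 52]
178 [ 0.49  -0.241  0.058] [63 57 26 24 23 21 23 48 51]
184 [ 0.491 -0.249  0.05
[... 1452 characters left out ...]
09 189 186 186 187 187 152]
100 [0.059 0.062 0.06  0.06  0.06 ] [ 0.478 -0.15 ] [170 153 211 210 206 187 186 186 182 136]
102 [0.061 0.061 0.062 0.06  0.061] [ 0.478 -0.152] [162 101 206 212 209 192 186 185 151 148]
104 [0.065 0.065 0.065 0.062 0.062] [ 0.478 -0.155] [172  98 137 204 203 188 186 165 106 163]
106 [0.063 0.066 0.066 0.066 0.064] [ 0.479 -0.157] [188 112  86 113 152 156 133 101 148 163]
108 [-0.002  0.063  0.066  0.064 -0.001] [ 0.479 -0.159] [187 128 106  91  90  85 101 168 164 163]
110 [ 0.001  0.001  0.053  0.001 -0.002] [ 0.48  -0.161] [188 182 121 107 170 146 165 186 162 162]
112 [ 0.001  0.001  0.054  0.    -0.001] [ 0.48  -0.163] [187 189 181 138 155 170 189 186 164 161]
```

>>> step_arm:
  motion:
    - [6,-1.3,0.5,4,0]
    - [6,-1.3,0.5,9,0]
    - [6,-1.3,0.5,14,0]
    - [6,-1.3,0.5,18,0]
    - [6,-1.3,0.5,21,0]
    - [6,-1.3,0.5,23,0]
    - [6,-1.3,0.5,24.5,0]
    - [6,-1.3,0.5,25.5,0]
    - [6,-1.3,0.5,25.5,0]
    - [6,-1.3,0.5,25.5,0]
  force: 25

```text
time: 3.9
tool_pos: [0.4914, -0.2418, 0.0335]
tcp_rot: [2.054, 2.374, 0.001]
wrist_force: [-0.8, -0.2, 0.5]
width: 0.701
grip_force: 0.0
```

```bash
cat >> h.py <<'E'
def glass(n=6,off=None):
    """fit glass from wrist depth: returns centre, elevation, heading"""
    D=[];
    for i in range(n):
        im,d,T,K=snap('wrist');D.append(np.where(d>0,d,np.nan))
    d=np.nanmedian(D,0);d=np.nan_to_num(d);np.savez('glass.npz',im=im,d=d,T=T,K=K)
    return im,d,T,K
E
python3 - <<'E'
from h import *
s=bot.read_state();print(s['time'],s['tool_pos'],s['wrist_force'],s['width'])
im,d,T,K=glass();cv2.imwrite('pics/w2.png',im[...,::-1])
E
```

```text
3.9 [ 0.49138621 -0.24180026  0.0335463 ] [-0.77840798 -0.17861342  0.49167066] 0.7010772589572328
```

View pics/w2.png

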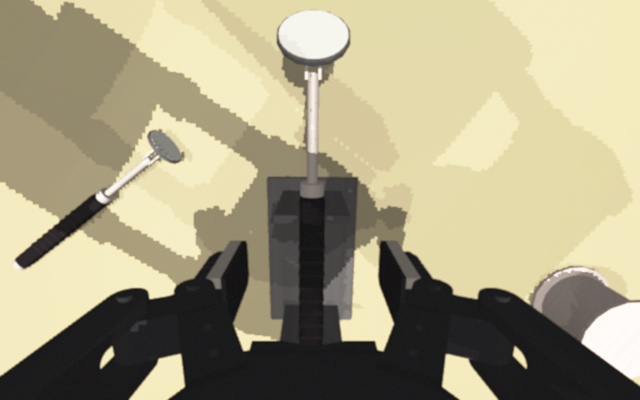

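The grip runs at u≈312, centred between the pads (≈243 and 383), and the glass is clearly seen at (313,37).

```bash
cat >> h.py <<'E'
def fitglass(uv,r=(36,26),shrink=.85,verbose=1):
    z=np.load('glass.npz');im,d,T,K=z['im'],z['d'],z['T'],z['K'];P=cloud(d,T,K)
    v,u=np.mgrid[:400,:640]
    m=(((u-uv[0])/r[0])**2+((v-uv[1])/r[1])**2<shrink**2)&(d>0)
    A=np.stack([u[m],v[m],np.ones(m.sum())],1); q=1/d[m]   # plane: inverse depth is linear in pixels
    keep=np.ones(len(q),bool)
    for _ in range(6):
        c=np.linalg.lstsq(A[keep],q[keep],rcond=None)[0];e=(A@c-q)*d[m]**2;keep=abs(e)<max(2*e[keep].std(),3e-4)
    # 1/d = a u + b v + c ; u=cx+fx X/d, v=cy-fy Y/d, d=-Z
    a,b,cc=c; f=K[0,0]
    n=np.array([a*f,-b*f,-(cc+a*K[0,2]+b*K[1,2])]) # n.(X,Y,Z)=1
    n=n/np.linalg.norm(n); nw=T[:3,:3]@n; nw*=np.sign(nw[2])
    dc=1/(a*uv[0]+b*uv[1]+cc); pc=T[:3,:3]@np.array([(uv[0]-K[0,2])/f*dc,-(uv[1]-K[1,2])/f*dc,-dc])+T[:3,3]
    print('glass n',keep.sum(),len(q),'rms mm',1e3*e[keep].std(),'centre',pc.round(4),'el',np.degrees(np.arcsin(nw[2])).round(2),'heading',np.degrees(np.arctan2(nw[1],nw[0])).round(2))
    return pc,nw
E
python3 - <<'E'
from h import *
for uv,r in [((313,36),(35,24))]:
    for s in (.6,.75,.85): fitglass(uv,r,s)
z=np.load('glass.npz');im,d,T,K=z['im'],z['d'],z['T'],z['K'];P=cloud(d,T,K)
# ellipse extents: project model circle for various el and compare bright mask
g=im.min(2).astype(int)
for vv in range(6,72,4): print(vv,P[vv,313].round(4),im[vv,313],)
for uu in (272,275,278,281,345,348,351,354): print(uu,P[36,uu].round(3),im[36,uu])
E
```

```text
glass n 864 953 rms mm 0.23051544962144624 centre [ 0.4772 -0.1478  0.0583] el 50.2 heading 97.69
glass n 1313 1479 rms mm 0.2187940034536284 centre [ 0.4772 -0.1478  0.0583] el 50.14 heading 97.75
glass n 1675 1903 rms mm 0.21764056883467434 centre [ 0.4772 -0.1478  0.0583] el 50.09 heading 97.74
6 [ 4.735e-01 -1.213e-01 -1.000e-04] [228 219 169]
10 [ 0.4755 -0.1359  0.0479] [224 221 207]
14 [ 0.4758 -0.1379  0.0499] [246 245 238]
18 [ 0.4761 -0.1398  0.0516] [246 245 239]
22 [ 0.4763 -0.1417  0.0533] [246 245 239]
26 [ 0.4766 -0.1434  0.0548] [246 245 238]
30 [ 0.4768 -0.1451  0.0558] [246 245 238]
34 [ 0.4771 -0.147   0.0582] [246 245 238]
38 [ 0.4773 -0.1488  0.0598] [246 245 238]
42 [ 0.4776 -0.1503  0.0605] [246 245 238]
46 [ 0.4778 -0.1521  0.0625] [246 245 238]
50 [ 0.478  -0.1537  0.0637] [246 245 238]
54 [ 0.4783 -0.1553  0.0648] [246 245 238]
58 [ 0.4785 -0.1568  0.0659] [223 222 208]
62 [ 0.4787 -0.1582  0.0658] [90 87 86]
66 [ 4.779e-01 -1.515e-01 -1.000e-04] [95 90 78]
70 [ 0.4782 -0.1535 -0.0008] [114 106  85]
272 [ 0.453 -0.139  0.   ] [228 219 169]
275 [ 0.455 -0.139  0.   ] [226 215 166]
278 [ 0.464 -0.15   0.058] [156 154 146]
281 [ 0.465 -0.15   0.059] [239 237 229]
345 [ 0.49  -0.146  0.058] [246 246 239]
348 [ 0.491 -0.146  0.058] [189 188 177]
351 [ 0.497 -0.133  0.   ] [225 214 167]
354 [ 0.498 -0.133 -0.   ] [228 219 171]
```

>>> step_arm:
  motion:
    - [0.6,0,0,0,0]
    - [0.6,0,0,0,0]
    - [0.6,0,0,0,0]
    - [0.6,0,0,0,0]
    - [0.6,0,0,0,0]
    - [0.6,0,0,0,0]
    - [0.6,0,0,0,0]
  force: 25

```text
time: 4.9
tool_pos: [0.4901, -0.2412, 0.0322]
tcp_rot: [-2.056, -2.375, 0.0]
wrist_force: [-1.5, 0.2, 1.5]
width: 0.115
grip_force: 24.5
```

Glass elevation is 50.1° (swivel ≈0.875), and 35° is needed. So I'll pitch the grip about 15° nose-down in the pads by pressing its tail into the front notch. First lift it and check the hold.

>>> step_arm:
  motion:
    - [0.6,0,0,-0.5,0]
    - [0.6,0,0,-1,0]
    - [0.6,1,0,-1,0]
    - [0.6,2.2,0,-1,0]
    - [0.6,3.4,0,-1,0]
    - [0.6,4.4,0,-1,0]
    - [0.6,4.4,0,-0.8,0]
    - [0.6,4.4,0,-0.5,0]
    - [0.6,4.4,0,-0.2,0]
    - [0.6,4.4,0,0,0]
    - [0.6,4.4,0,0.15,0]
    - [0.6,4.4,0,0.3,0]
    - [0.6,4.4,0,0.4,0]
    - [0.6,4.4,0,0.4,0]
    - [0.6,4.4,0,0.4,0]
  force: 25

```text
time: 6.4
tool_pos: [0.4839, -0.198, 0.028]
tcp_rot: [2.055, 2.375, -0.001]
wrist_force: [0.6, 1.2, -0.1]
width: 0.079
grip_force: 24.4
```

Run:
```python
from h import *
s=bot.read_state();print(s['time'],s['tool_pos'],s['wrist_force'],s['width'])
im,d,T,K=glass(4);cv2.imwrite('pics/w3.png',im[...,::-1])
```

```text
6.4 [ 0.48388029 -0.19799594  0.02804848] [ 0.61784381  1.23387457 -0.08425384] 0.07946278350987596
```

View pics/w3.png

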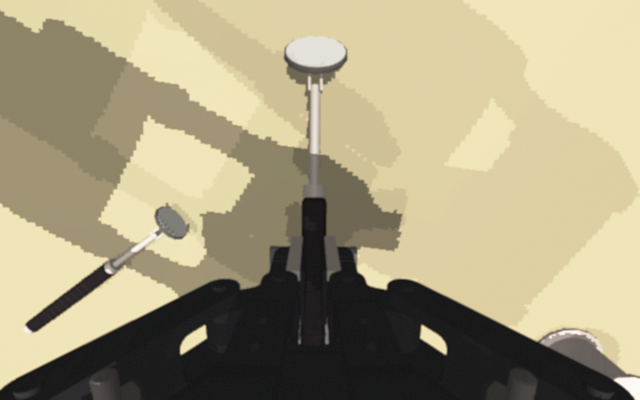

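The mirror has pitched nose-down in the pads and is still held; the glass is now at (316,52).

Run:
```python
from h import *
for s in(.6,.8):fitglass((316,52),(31,17),s)
z=np.load('glass.npz');P=cloud(z['d'],z['T'],z['K'])
for v in(110,140,170,184,200,210,230,250): print(v,P[v,314].round(4))
```

```text
glass n 526 601 rms mm 0.27482707538849593 centre [ 0.4719 -0.1063  0.0321] el 37.43 heading 97.51
glass n 938 1063 rms mm 0.27915572525278304 centre [ 0.4719 -0.1063  0.0321] el 37.17 heading 97.57
110 [ 0.4747 -0.1318  0.0321]
140 [ 0.4767 -0.1456  0.0353]
170 [ 0.4787 -0.1594  0.039 ]
184 [ 0.4797 -0.166   0.04  ]
200 [ 0.4806 -0.1727  0.0449]
210 [ 0.4813 -0.1772  0.046 ]
230 [ 0.4826 -0.1864  0.0481]
250 [ 0.4839 -0.1955  0.0507]
```

>>> step_arm:
  motion:
    - [0.6,0,0,0.06,0]
    - [0.6,0,0,0.06,0]
    - [0.6,0,0,0.06,0]
  force: 25

```text
time: 6.9
tool_pos: [0.4838, -0.1977, 0.0276]
tcp_rot: [-2.056, -2.376, 0.0]
wrist_force: [-0.7, 0.6, -1.1]
width: 0.068
grip_force: 0.2
```

>>> step_arm:
  motion:
    - [0.4,0,0,0,0]
    - [0.4,0,0,0,0]
    - [0.4,0,0,0,0]
    - [0.4,0,0,-1,0]
    - [0.4,0,0,-3,0]
    - [0.4,0,0,-6,0]
    - [0.4,0,0,-10,0]
    - [0.4,0,0,-10,0]
    - [0.4,0,0,-10,0]
    - [0.4,0,0,-10,0]
  force: 60

```text
time: 7.9
tool_pos: [0.4834, -0.1974, 0.1271]
tcp_rot: [-2.055, -2.375, 0.0]
wrist_force: [-0.3, -0.2, -1.0]
width: 0.049
grip_force: 0.0
```

```bash
cat > g.py <<'E'
from h import *
s=bot.read_state();print(s['time'],s['tool_pos'],s['wrist_force'],s['width'],s['grip_force'])
im,d,T,K=glass(8)
P=cloud(d,T,K);v,u=np.mgrid[:400,:640]
Q=(P-s['tool_pos'])@R.from_rotvec(s['tcp_rot']).as_matrix()  # tool coords
m=(d>0)&(Q[...,0]>.06)&(Q[...,0]<.12)&(abs(Q[...,1])<.02)&(Q[...,2]<.06)&(v<100)
uv=(u[m].mean(),v[m].mean());print(m.sum(),uv,u[m].min(),u[m].max(),v[m].min(),v[m].max())
(c,ax,an)=cv2.minAreaRect(np.stack([u[m],v[m]],1).astype(np.float32));print(c,ax,an)
E
python3 g.py
```

```text
7.9 [ 0.48335443 -0.19742477  0.12711223] [-0.27265314 -0.18843229 -0.96632593] 0.04872833116581765 0.0g.py:7: RuntimeWarning: Mean of empty slice.
  uv=(u[m].mean(),v[m].mean());print(m.sum(),uv,u[m].min(),u[m].max(),v[m].min(),v[m].max())
  ret = ret.dtype.type(ret / rcount)
Traceback (most recent call last):
  File "g.py", line 7, in <module>
    uv=(u[m].mean(),v[m].mean());print(m.sum(),uv,u[m].min(),u[m].max(),v[m].min(),v[m].max())
                                                  ~~~~~~~~^^
ValueError: zero-size array to reduction operation minimum which has no identity
```

The grip force is 0, so the mirror has slipped out. Looking.

Run:
```python
from h import *
im,d,T,K=snap('wrist');P=cloud(d,T,K)
cv2.imwrite('pics/w4.png',im[...,::-1])
```

```text
(no output)
```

View pics/w4.png

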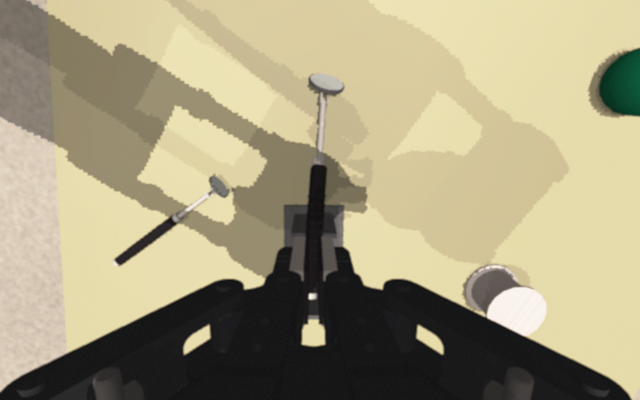

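The mirror now leans with its tail in the rest's front notch and its nose on the bench: glass (326,83), grip front (318,165), tail (313,297). It's already pitched, so I'll measure that.

Run:
```python
from h import *
glass(6)
z=np.load('glass.npz');P=cloud(z['d'],z['T'],z['K'])
for s in(.6,.8):fitglass((326,83),(17,8),s)
def line(a,b,hw,name):
    q=[]
    for t in np.linspace(0,1,40):
        u=a[0]+(b[0]-a[0])*t;v=int(round(a[1]+(b[1]-a[1])*t))
        r=P[v,int(u)-hw:int(u)+hw+1];q.append(r[np.argmax(r[:,2])] if hw<2 else np.median(r,0))
    q=np.array(q);l=cv2.fitLine(q.astype(np.float32),cv2.DIST_HUBER,0,1e-3,1e-3).ravel();w=l[:3]*(np.sign(l[1]))
    print(name,q[0].round(4),q[-1].round(4),'heading',np.degrees(np.arctan2(w[1],w[0])).round(2),'pitch',np.degrees(np.arcsin(w[2])).round(2),'rms',np.std((q-l[3:])-np.outer((q-l[3:])@l[:3],l[:3]),0).round(4))
line((318,172),(315,250),2,'grip');line((322,105),(319,158),1,'stem');line((315,250),(313,292),2,'tail')
for v in range(255,322,5):print(v,P[v,306:322:5].round(3).tolist())
for v in(210,220,230,240):print(v,P[v,[288,294,300,330,336,341],2].round(3))
for v in range(72,96,2): print(v,P[v,326].round(3))
```

```text
glass n 129 149 rms mm 0.19613329754060793 centre [ 0.4816 -0.1091  0.0177] el 27.5 heading 83.61
glass n 229 275 rms mm 0.22959060576067522 centre [ 0.4816 -0.1091  0.0177] el 27.68 heading 83.23
grip [ 0.4849 -0.1772  0.0407] [ 0.4907 -0.2335  0.0626] heading 95.98 pitch -21.02 rms [0.0002 0.0001 0.0002]
stem [ 0.481  -0.1262  0.0171] [ 0.4835 -0.167   0.0358] heading 95.09 pitch -21.49 rms [0.0005 0.0002 0.0006]
tail [ 0.4907 -0.2335  0.0626] [ 0.4934 -0.2634  0.0728] heading 95.78 pitch -20.09 rms [0.0002 0.0001 0.0002]
255 [[0.479, -0.187, 0.175], [0.488, -0.237, 0.064], [0.492, -0.237, 0.063], [0.485, -0.186, 0.175]]
260 [[0.48, -0.187, 0.18], [0.489, -0.241, 0.066], [0.492, -0.241, 0.064], [0.485, -0.186, 0.179]]
265 [[0.48, -0.187, 0.184], [0.489, -0.244, 0.067], [0.493, -0.244, 0.066], [0.485, -0.186, 0.184]]
270 [[0.48, -0.187, 0.188], [0.49, -0.248, 0.069], [0.493, -0.248, 0.067], [0.485, -0.186, 0.188]]
275 [[0.48, -0.188, 0.189], [0.49, -0.251, 0.069], [0.494, -0.251, 0.069], [0.485, -0.187, 0.189]]
280 [[0.48, -0.19, 0.188], [0.491, -0.255, 0.071], [0.494, -0.255, 0.07]
[... 602 characters left out ...]
0.487, -0.201, 0.189]]
315 [[0.482, -0.205, 0.188], [0.497, -0.303, 0.044], [0.502, -0.302, 0.044], [0.488, -0.204, 0.188]]
320 [[0.482, -0.207, 0.188], [0.502, -0.339, 0.0], [0.507, -0.338, 0.0], [0.488, -0.206, 0.188]]
210 [0.004 0.003 0.004 0.004 0.004 0.004]
220 [0.004 0.023 0.023 0.022 0.004 0.003]
230 [0.003 0.048 0.048 0.047 0.004 0.004]
240 [0.004 0.16  0.16  0.159 0.005 0.004]
72 [ 0.481 -0.099  0.   ]
74 [ 0.481 -0.101  0.001]
76 [ 0.481 -0.103  0.005]
78 [ 0.481 -0.105  0.009]
80 [ 0.481 -0.106  0.012]
82 [ 0.482 -0.108  0.016]
84 [ 0.482 -0.11   0.019]
86 [ 0.482 -0.112  0.023]
88 [ 0.482 -0.113  0.026]
90 [ 0.482 -0.115  0.027]
92 [ 0.482 -0.116  0.026]
94 [ 0.483 -0.117  0.01 ]
```

It leans at pitch −21°, rolled a little. I'll regrasp it there with claw 0 and a firm force, since the earlier claw target probably limited the squeeze.

>>> step_arm:
  motion:
    - [5,0.2,0.35,0,2]
    - [5,0.2,0.35,0,2]
    - [5,0.2,0.35,0,2]
    - [5,0.2,0.35,0,2]
    - [5,0.2,0.35,2,2]
    - [5,0.2,0.35,5,2]
    - [5,0.2,0.35,8,2]
    - [5,0.2,0.35,10,2]
    - [5,0.2,0.35,10.5,2]
    - [5,0.2,0.35,10.5,2]
    - [5,0.2,0.35,10.5,2]
    - [0,0.2,0.35,10.5,2]
    - [0,0.2,0.35,10.5,2]
    - [0,0.2,0.35,10.5,2]
    - [0,0.2,0.35,10.5,2]
    - [0,0.2,0.35,10.5,2]
    - [0,0.2,0.35,10.5,2]
    - [0,0.2,0.35,10.5,2]
  force: 60

```text
time: 10.45
tool_pos: [0.4872, -0.1955, 0.0235]
tcp_rot: [2.097, 2.339, -0.0]
wrist_force: [-2.4, 0.2, 5.9]
width: 0.065
grip_force: 58.8
```

```bash
python3 - <<'E'
from h import *
z=np.load('glass.npz');P=cloud(z['d'],z['T'],z['K'])
# front cheek: points with z .045-.06, near rest but off the grip
q=P[(P[...,2]>.049)&(P[...,2]<.057)&(P[...,1]<-.19)&(P[...,1]>-.25)]
q=q[(abs(q[:,0]-.487)>.009)&(q[:,0]>.46)&(q[:,0]<.52)];print('cheek top',len(q),q.mean(0),q.min(0),q.max(0))
# base front edge
b=P[(P[...,2]>.0025)&(P[...,2]<.006)&(P[...,0]>.455)&(P[...,0]<.525)&(P[...,1]>-.25)&(P[...,1]<-.15)];print('base ymax',np.percentile(b[:,1],[50,90,98,100]))
E
cat > g.py <<'E'
from h import *
s=bot.read_state();print(s['time'],s['tool_pos'].round(4),s['wrist_force'].round(1),s['width'],s['grip_force'])
Rt=R.from_rotvec(s['tcp_rot']).as_matrix();print('tool heading',np.degrees(np.arctan2(Rt[1,0],Rt[0,0])))
im,d,T,K=glass(6);P=cloud(d,T,K);v,u=np.mgrid[:400,:640]
Q=(P-s['tool_pos'])@Rt
m=(d>0)&(Q[...,0]>.06)&(Q[...,0]<.13)&(abs(Q[...,1])<.02)&(Q[...,2]<.018)&(v<120)&(im.min(2)>120)
n,l,st,ce=cv2.connectedComponentsWithStats(m.astype(np.uint8));k=1+np.argmax(st[1:,4]);x,y,w,h,a=st[k]
# cut stem rows: keep rows at least 40% of width
rw=(l==k).sum(1);rows=np.where(rw>.4*rw.max())[0];y,h=rows[0],len(rows);cols=np.where((l==k)[rows].any(0))[0];x,w=cols[0],len(cols)
mm=(l==k)&(v>=y)&(v<y+h);uv=(u[mm].mean(),v[mm].mean());print('px',uv,w,h)
for sh in(.65,.85):pc,nw=fitglass(uv,(w/2,h/2),sh)
print('centre in tool',((pc-s['tool_pos'])@Rt).round(4),'normal in tool',(nw@Rt).round(4))
# grip top line
q=[]
for x in np.linspace(.012,.024,25):
    r=Q[(d>0)&(abs(Q[...,0]-x)<.0006)&(abs(Q[...,1])<.003)&(Q[...,2]<-.002+.05)]
    if len(r): q.append(np.median(r,0))
if len(q)>5:
    q=np.array(q);p=np.polyfit(q[:,0],q[:,2],1);print('grip pitch',np.degrees(np.arctan(p[0])).round(2),'top z tool',q[[0,-1]].round(4).tolist())
E
python3 g.py
```

```text
cheek top 146 [ 0.48926834 -0.22407012  0.05282439] [ 0.47030801 -0.22929097  0.04901311] [ 0.50603652 -0.2205559   0.05438553]
base ymax [-0.22499897 -0.21647023 -0.21338477 -0.21196901]
10.45 [ 0.4872 -0.1955  0.0235] [-2.4  0.2  5.9] 0.06528580813843578 58.78060642629862
tool heading 96.25855418090273
px (np.float64(329.1044386422976), np.float64(67.02219321148826)) 50 23
glass n 322 382 rms mm 0.2107263398208976 centre [ 0.4856 -0.1077  0.0163] el 27.32 heading 79.5
glass n 517 653 rms mm 0.22735654340170647 centre [ 0.4856 -0.1077  0.0163] el 27.38 heading 79.66
centre in tool [0.0874 0.0079 0.0072] normal in tool [ 0.8507  0.2538 -0.4603]
grip pitch 74.5 top z tool [[0.0116, -0.0001, -0.1085], [0.0241, -0.0001, -0.0137]]
```

The opening reads 5.5 mm on a 12 mm bar, so the pads are holding it too near the tips and tilting. I'll reopen, go 7 mm deeper and close again.

>>> step_arm:
  motion:
    - [2,0,0,0,0]
    - [3,0,0,0,0]
    - [3,0,0,0,0]
    - [3,0,0,0.3,0]
    - [3,0,0,0.7,0]
    - [3,0,0,0.7,0]
    - [3,0,0,0.7,0]
  force: 60

```text
time: 11.45
tool_pos: [0.4867, -0.195, 0.0151]
tcp_rot: [-2.096, -2.339, 0.0]
wrist_force: [0.8, -0.9, 0.0]
width: 0.35
grip_force: 0.0
```

>>> step_arm:
  motion:
    - [0,0,0,0,0]
    - [0,0,0,0,0]
    - [0,0,0,0,0]
    - [0,0,0,0,0]
    - [0,0,0,0,0]
    - [0,0,0,0,0]
  force: 60

```text
time: 12.05
tool_pos: [0.4864, -0.1953, 0.0156]
tcp_rot: [-2.096, -2.339, 0.001]
wrist_force: [-5.0, -2.1, 5.0]
width: 0.112
grip_force: 58.3
```

```bash
python3 g.py
python3 - <<'E'
from h import *
im,d,T,K=load('wrist');cv2.imwrite('pics/w5.png',im[...,::-1])
E
```

```text
12.05 [ 0.4864 -0.1953  0.0156] [-5.  -2.1  5. ] 0.11219907749137513 58.33818733692169
tool heading 96.258337407847
px (np.float64(312.8684082624544), np.float64(54.243377885783715)) 81 115
glass n 2578 3096 rms mm 3.8439849401896713 centre [ 0.4761 -0.1029  0.01  ] el 45.42 heading 95.32
glass n 3807 5289 rms mm 1.270793841674504 centre [ 0.476  -0.1015  0.0015] el 84.62 heading 140.29
centre in tool [ 0.0943 -0.0001  0.0142] normal in tool [ 0.0675 -0.0664 -0.9955]
grip pitch 63.48 top z tool [[0.0116, 0.0, -0.1086], [0.0239, -0.0006, -0.0203]]
```

View pics/w5.png

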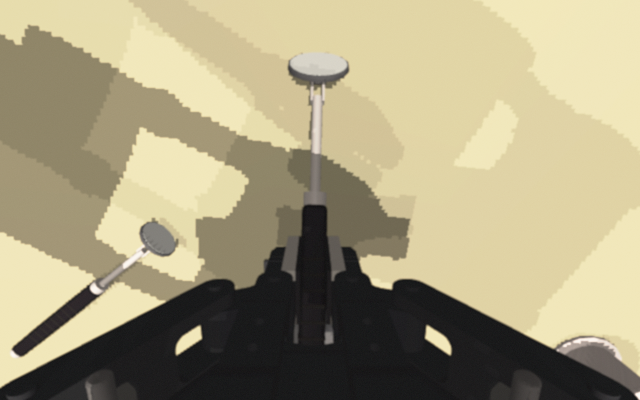

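Squared up between the pads now, opening 9.6 mm at 58 N, glass at (318,67). Lift and measure.

>>> step_arm:
  motion:
    - [0,0,0,-0.5,0]
    - [0,0,0,-1.5,0]
    - [0,0,0,-3,0]
    - [0,0,0,-5,0]
    - [0,0,0,-8,0]
    - [0,0,0,-8,0]
    - [0,0,0,-8,0]
    - [0,0,0,-8,0]
  force: 60

```text
time: 13.15
tool_pos: [0.4867, -0.1948, 0.095]
tcp_rot: [-2.096, -2.339, 0.0]
wrist_force: [-0.1, -0.2, -1.4]
width: 0.114
grip_force: 58.1
```

```bash
cat > g.py <<'E'
from h import *
s=bot.read_state();print(s['time'],s['tool_pos'].round(4),s['wrist_force'].round(1),s['width'],s['grip_force'])
Rt=R.from_rotvec(s['tcp_rot']).as_matrix();print('tool heading',np.degrees(np.arctan2(Rt[1,0],Rt[0,0])))
im,d,T,K=glass(6);P=cloud(d,T,K);v,u=np.mgrid[:400,:640]
Q=(P-s['tool_pos'])@Rt
m=(d>0)&(Q[...,0]>.06)&(Q[...,0]<.13)&(abs(Q[...,1])<.025)&(Q[...,2]<.04)
n,l,st,ce=cv2.connectedComponentsWithStats(m.astype(np.uint8));k=1+np.argmax(st[1:,4]);L=l==k
rw=L.sum(1);rows=np.where(rw>.3*rw.max())[0];L&=(v>=rows[0])&(v<=rows[-1]);cols=np.where(L.any(0))[0]
uv=((cols[0]+cols[-1])/2,(rows[0]+rows[-1])/2);print('px',uv,len(cols),len(rows))
for sh in(.5,.65,.75):pc,nw=fitglass((uv[0],uv[1]-1.5),(len(cols)/2,len(rows)/2-1),sh)
print('centre in tool',((pc-s['tool_pos'])@Rt).round(4),'normal in tool',(nw@Rt).round(4))
G=(d>0)&(Q[...,0]>.02)&(Q[...,0]<.08)&(abs(Q[...,1])<.006)&(Q[...,2]<.04)&(Q[...,2]>-.04)
q=Q[G]
for a,b in((.004,.026),(.03,.075)):
    xs=[];zs=[]
    for x in np.arange(a,b,.001):
        r=Q[(d>0)&(abs(Q[...,0]-x)<.0007)&(abs(Q[...,1])<.004)&(Q[...,2]<.04)&(Q[...,2]>-.045)]
        if len(r)>3: xs.append(x);zs.append(np.percentile(r[:,2],20))
    if len(xs)>5: p=np.polyfit(xs,zs,1);print('pitch',a,np.degrees(np.arctan(p[0])).round(2),'z0',p[1].round(4),len(xs),np.std(np.polyval(p,xs)-zs).round(5))
E
python3 g.py
```

```text
13.15 [ 0.4867 -0.1948  0.095 ] [-0.1 -0.2 -1.4] 0.11444706227194391 58.12103748321533
tool heading 96.26114507396687
px (np.float64(318.0), np.float64(67.0)) 61 29
glass n 284 330 rms mm 0.21748905335184343 centre [ 0.4792 -0.1081  0.0955] el 29.28 heading 94.33
glass n 466 554 rms mm 0.21123962321086298 centre [ 0.4792 -0.1081  0.0955] el 29.18 heading 94.44
glass n 618 728 rms mm 0.21342735577754937 centre [ 0.4792 -0.1081  0.0954] el 29.21 heading 94.48
centre in tool [ 0.0871  0.002  -0.0004] normal in tool [ 0.8727  0.0269 -0.4875]
pitch 0.004 21.68 z0 -0.0307 22 0.0002
pitch 0.03 21.18 z0 -0.0269 45 0.00046
```

Held firmly with glass elevation 29.2° and pitch −21.2°. It needs about 5.8° nose-up, so I'll press the stem into the front notch from behind, which doesn't load the swivel.

>>> step_arm:
  motion:
    - [0,-3,0,0,-3]
    - [0,-6,0,0,-3]
    - [0,-7.1,0,0,-3]
    - [0,-7.1,0,1,-3]
    - [0,-7.1,0,3,-3]
    - [0,-7.1,0,4.5,-3]
    - [0,-7.1,0,5.2,-3]
    - [0,-7.1,0,5.4,-3]
    - [0,-7.1,0,5.6,-3]
    - [0,-7.1,0,5.75,-3]
    - [0,-7.1,0,5.9,-3]
    - [0,-7.1,0,6.0,-3]
    - [0,-7.1,0,6.0,-3]
    - [0,-7.1,0,6.0,-3]
  force: 60

```text
time: 14.85
tool_pos: [0.4956, -0.2664, 0.037]
tcp_rot: [2.034, 2.392, 0.0]
wrist_force: [-1.6, -0.1, 5.7]
width: 0.114
grip_force: 58.9
```

```bash
python3 g.py
```

```text
14.85 [ 0.4956 -0.2664  0.037 ] [-1.6 -0.1  5.7] 0.11427528936231347 58.85965347290039
tool heading 99.25119536949948
px (np.float64(313.0), np.float64(60.5)) 91 122
glass n 1345 2135 rms mm 1.894780198253983 centre [ 0.481  -0.1772  0.0347] el 29.14 heading 98.6
glass n 2337 3611 rms mm 5.01478665233059 centre [ 0.481  -0.1769  0.0332] el 29.21 heading 100.24
glass n 3622 4825 rms mm 9.870669383737802 centre [ 0.4809 -0.1761  0.0275] el 35.07 heading 109.76
centre in tool [ 0.0914 -0.      0.0095] normal in tool [ 0.804  -0.1485 -0.5758]
pitch 0.004 20.31 z0 -0.0313 22 0.00021
pitch 0.03 19.71 z0 -0.0275 45 0.00044
```

>>> step_arm:
  motion:
    - [0,0,0,0.1,0]
    - [0,0,0,0.2,0]
    - [0,0,0,0.3,0]
    - [0,0,0,0.3,0]
    - [0,0,0,0.3,0]
  force: 60

```text
time: 15.65
tool_pos: [0.4972, -0.2678, 0.0359]
tcp_rot: [2.031, 2.389, 0.001]
wrist_force: [-0.9, -1.6, 11.8]
width: 0.117
grip_force: 59.8
```

```bash
sed -i 's/(Q\[...,2\]<.04)$/(Q[...,2]<.018)/' g.py; python3 g.py
```

```text
15.65 [ 0.4972 -0.2678  0.0359] [-0.9 -1.6 11.8] 0.116595405728391 59.78766739368439
tool heading 99.25341988744051
px (np.float64(312.5), np.float64(62.5)) 64 32
glass n 311 384 rms mm 0.18910022166701376 centre [ 0.4827 -0.1806  0.0412] el 32.08 heading 99.01
glass n 531 634 rms mm 0.20241757936618832 centre [ 0.4827 -0.1806  0.0413] el 32.11 heading 98.84
glass n 724 848 rms mm 0.20964457092000446 centre [ 0.4827 -0.1806  0.0413] el 32.06 heading 98.87
centre in tool [ 0.0883 -0.0002 -0.0058] normal in tool [ 0.8453  0.0078 -0.5343]
pitch 0.004 18.74 z0 -0.0313 22 0.0002
pitch 0.03 17.82 z0 -0.0274 45 0.00047
```

>>> step_arm:
  motion:
    - [0,0,0,0.15,0]
    - [0,0,0,0.3,0]
    - [0,0,0,0.45,0]
    - [0,0,0,0.45,0]
    - [0,0,0,0.45,0]
  force: 60

```text
time: 16.45
tool_pos: [0.4957, -0.2643, 0.0298]
tcp_rot: [-2.036, -2.392, -0.005]
wrist_force: [-1.2, 5.7, 9.7]
width: 0.115
grip_force: 61.5
```

>>> step_arm:
  motion:
    - [0,0,0,-0.5,0]
    - [0,0,0,-1.5,0]
    - [0,0,0,-3,0]
    - [0,0,0,-6,0]
    - [0,0,0,-9,0]
    - [0,0,0,-9,0]
    - [0,0,0,-9,0]
  force: 60

```text
time: 17.15
tool_pos: [0.4957, -0.2666, 0.12]
tcp_rot: [2.033, 2.391, 0.001]
wrist_force: [-0.6, 0.1, -1.0]
width: 0.114
grip_force: 60.3
```

```bash
python3 g.py
```

```text
17.15 [ 0.4957 -0.2666  0.12  ] [-0.6  0.1 -1. ] 0.1137692891353466 60.254666805267334
tool heading 99.24481705584944
px (np.float64(311.5), np.float64(54.0)) 66 35
glass n 379 424 rms mm 0.2239120983401111 centre [ 0.4784 -0.1752  0.1265] el 34.9 heading 99.8
glass n 632 716 rms mm 0.21950013837846258 centre [ 0.4784 -0.1752  0.1265] el 34.96 heading 99.79
glass n 841 960 rms mm 0.21947576927723653 centre [ 0.4784 -0.1752  0.1265] el 34.93 heading 99.74
centre in tool [ 0.093  -0.0024 -0.0067] normal in tool [ 0.8184 -0.0057 -0.5746]
pitch 0.004 16.09 z0 -0.0294 22 0.00192
pitch 0.03 17.05 z0 -0.0273 45 0.00078
```

Glass elevation is now 34.9°, as wanted. Next: locate the microscope frame accurately from the two fixed cameras.

```bash
cat > scope.py <<'E'
from h import *
from scipy.optimize import minimize
for n in['scene','side']:
    im,d,T,K=load(n);P=cloud(d,T,K)
    hsv=cv2.cvtColor(im,cv2.COLOR_RGB2HSV);white=(hsv[...,1]<45)&(hsv[...,2]>(190 if n=='scene' else 120))
    near=(P[...,0]>.36)&(P[...,0]<.72)&(P[...,1]>-.03)&(P[...,1]<.36)&(d>0)
    b=P[near&white&(abs(P[...,2]-.016)<.006)][:,:2]; 
    dark=(im.max(2)<75)
    # plate region = white or anything with z>.008 in convex region; use hull of base points, trimmed
    best=None
    for th in np.radians(np.arange(108,130,.5)):
        e=np.array([[np.cos(th),np.sin(th)],[-np.sin(th),np.cos(th)]]);q=b@e.T
        lo,hi=np.percentile(q,1,0),np.percentile(q,99,0);A=np.prod(hi-lo)
        if best is None or A<best[0]: best=(A,np.degrees(th),hi-lo,((lo+hi)/2)@e)
    th=np.radians(best[1]);ex=np.array([np.cos(th),np.sin(th)])
    print(n,len(b),'base head',best[1],'size',best[2].round(3),'ctr',best[3].round(4),'origin(base)',(best[3]-.08*ex).round(4))
    c=P[near&(abs(P[...,2]-.095)<.004)&(np.hypot(P[...,0]-.535,P[...,1]-.133)<.03)]
    print('cap top',len(c),c.mean(0).round(4),c.min(0).round(3),c.max(0).round(3),cv2.minEnclosingCircle((c[:,:2]*1e3).astype(np.float32)))
    for z0 in(.06,.1,.14,.18): 
        p=P[near&(abs(P[...,2]-z0)<.02)&(np.hypot(P[...,0]-.483,P[...,1]-.243)<.03)];print('pillar',z0,len(p),np.median(p,0).round(4) if len(p) else '')
    print('cam',T[:3,3].round(3))
E
python3 scope.py
```

```text
scene 1465 base head 118.00000000000001 size [0.236 0.176] ctr [0.5221 0.1682] origin(base) [0.5597 0.0976]
cap top 77 [0.5369 0.1429 0.0939] [0.522 0.128 0.091] [0.55  0.157 0.099] ((536.86083984375, 142.0286865234375), 15.469555854797363)
pillar 0.06 73 [0.4882 0.2516 0.0607]
pillar 0.1 84 [0.4881 0.2512 0.1001]
pillar 0.14 82 [0.4876 0.2514 0.1413]
pillar 0.18 94 [0.4882 0.2507 0.1796]
cam [1.127 0.668 1.142]
side 368 base head 118.50000000000001 size [0.233 0.172] ctr [0.5194 0.1628] origin(base) [0.5576 0.0925]
cap top 45 [0.5346 0.137  0.0954] [0.521 0.125 0.091] [0.549 0.156 0.099] ((534.32568359375, 140.2155303955078), 16.31141471862793)
pillar 0.06 54 [0.4799 0.2358 0.0611]
pillar 0.1 56 [0.4796 0.2345 0.102 ]
pillar 0.14 66 [0.4786 0.236  0.1401]
pillar 0.18 65 [0.4792 0.2353 0.181 ]
cam [ 0.451 -0.995  0.978]
```

>>> step_arm:
  motion:
    - [0,3,2.5,0,-5]
    - [0,6,5,0,-10]
    - [0,9,7.5,0,-15]
    - [0,12,9.5,0,-18.5]
    - [0,15,12,0,-18.5]
    - [0,18,14.5,0,-18.5]
    - [0,20,16,0.5,-18.5]
    - [0,21.3,16.8,1,-18.5]
    - [0,21.3,16.8,1,-18.5]
    - [0,21.3,16.8,1,-18.5]
    - [0,21.3,16.8,1,-18.5]
  force: 60

```text
time: 18.55
tool_pos: [0.6256, -0.0298, 0.1079]
tcp_rot: [-1.625, -2.688, 0.001]
wrist_force: [0.5, -0.7, -1.2]
width: 0.113
grip_force: 60.2
```

```bash
python3 g.py
python3 - <<'E'
from h import *
for n in('scene','side'):
    im,d,T,K=snap(n);cv2.imwrite(f'pics/{n}1.png',im[...,::-1])
    p=proj([[.559,.096,.076]],T,K);print(n,p)
ims=[load(n)[0] for n in('scene','side')]
c=np.hstack([cv2.resize(ims[0][215:335,320:440],(400,400),interpolation=2),cv2.resize(ims[1][110:210,260:360],(400,400),interpolation=2)])
cv2.imwrite('pics/c2.png',c[...,::-1])
E
```

```text
18.55 [ 0.6256 -0.0298  0.1079] [ 0.5 -0.7 -1.2] 0.11311073552287651 60.24807929992676
tool heading 117.69527906728403
px (np.float64(311.5), np.float64(54.0)) 66 35
glass n 349 424 rms mm 0.18945688593851187 centre [0.5834 0.0512 0.1181] el 34.63 heading 118.38
glass n 578 716 rms mm 0.18716911234671246 centre [0.5834 0.0512 0.1181] el 34.78 heading 118.36
glass n 788 960 rms mm 0.1953976561355657 centre [0.5834 0.0512 0.1181] el 34.8 heading 118.3
centre in tool [ 0.0913  0.0002 -0.0103] normal in tool [ 0.8211 -0.0093 -0.5707]
pitch 0.004 15.39 z0 -0.0323 22 5e-05
pitch 0.03 16.9 z0 -0.0304 45 0.00074
scene [[365.19160527 286.6009741 ]]
side [[316.00012813 150.9212525 ]]
```

View pics/c2.png

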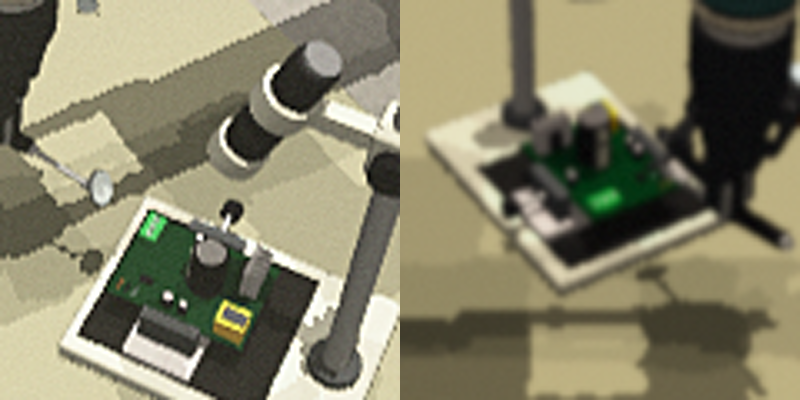

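The crop shows the glass at scene ≈(350,271), short of the board, with the capacitor top at ≈(383,289). Now I'll compare the scene camera's glass position with the wrist-based one to tie the frames together.

Run:
```python
from h import *
def near(P,d,c,r):
    m=(d>0)&(np.linalg.norm(P-c,axis=-1)<r);return m
for n in('scene','side'):
    D=[]
    for i in range(5): im,d,T,K=snap(n);D.append(np.where(d>0,d,np.nan))
    d=np.nan_to_num(np.nanmedian(D,0));P=cloud(d,T,K);np.savez(n+'m.npz',d=d,im=im,T=T,K=K)
    pr=proj([[.5834,.0512,.1181]],T,K)[0];print(n,'proj',pr)
    m=near(P,d,np.array([.5834,.0512,.1181]),.022)
    v,u=np.where(m);print(m.sum(),'px range',u.min() if len(u) else '',u.max() if len(u) else '',v.min() if len(v) else '',v.max() if len(v) else '',P[m].mean(0).round(4) if len(u) else '', (P[m].min(0)+P[m].max(0))/2 if len(u) else '')
    c=P[(abs(P[...,2]-.095)<.004)&(np.hypot(P[...,0]-.535,P[...,1]-.133)<.03)]
    print('cap',len(c),c.mean(0).round(4),cv2.minEnclosingCircle((c[:,:2]*1e3).astype(np.float32)))
    if n=='scene':
        g=im.min(2);print(g[260:284,338:362])
print(np.mean([ (bot.read_state()['tool_pos']) for _ in range(1)],0))
```

```text
scene proj [349.54929515 269.92358059]
74 px range 343 353 266 276 [0.5852 0.0518 0.1148] [0.58317817 0.04846405 0.11481751]
cap 80 [0.5365 0.1427 0.0938] ((536.1182861328125, 142.19264221191406), 14.571027755737305)
[[173 167 175 172 172 171 172 172 172 167 165 153 171 157 156 155 157 155
  159 168 163 118  79  90]
 [174 173 171 175 171 173 168 175 167 157 153 158 160 156 160 156 156 157
  159 159 163 174  85  90]
 [173 168 171 174 165 167 157 169 152 158 161 159 159 157 151 156 154 160
  161 159 164 174 113  88]
 [159 167 170 166 155 154 156 158 153 158 156 159 155 160 160 163 166 158
  152 155 170 152 154 101]
 [176 155 155 156 153 158 154 158 158 156 159 159 160 157 164 175 164 152
  147 145 146 149 147 155]
 [194 175 170 152 153 154 159 154 155 160 165 141 151 145 170 167 141 147
  147 148 149 151 154 159]
 [149 177 188 172 162 154 159 154 165 169 147 118 164 144 133 146 148 149
  149 152 151 158 158 128]
 [157 128 147 190 181 179 144 169 171 149 111 157 186 182 147 149 147 148
  153 129 132 133 135  66]
 [155 159 137 137 178 199 168 172 150  57 165 190 182 179 180 153 146 157
 
[... 1093 characters left out ...]
 146 148 147 145
  153 149 144 141 162 232]
 [ 70  66  64  79  80  76  74 109 157 155 151 151 152 147 148 147 145 153
  149 148 143 139 230 240]
 [ 68  65  60  58  74 114 108 161 148 151 146 152 151 152 146 149 148 145
  146 147 133 162 232 234]
 [ 67  67 100  93 100 164 153 150 144 146 146 146 148 145 148 153 143 145
  146 140 140 210 232 205]
 [ 65  62 150 148 134 151 148 153 146 149 148 147 150 145 147 146 148 151
  147 145 182 217 219 127]]
side proj [324.95735167 149.36696974]
30 px range 321 328 148 154 [0.5837 0.0453 0.1166] [0.58230558 0.04583645 0.1161103 ]
cap 45 [0.5347 0.138  0.0952] ((535.240966796875, 139.3828887939453), 14.990025520324707)
[ 0.62634173 -0.02845788  0.10804485]
```

>>> step_arm:
  motion:
    - [0,1.5,0,0,0]
    - [0,3.5,0,0.5,0]
    - [0,5.1,0,1.5,0]
    - [0,5.1,0,2.5,0]
    - [0,5.1,0,3.3,0]
    - [0,5.1,0,3.7,0]
    - [0,5.1,0,3.9,0]
    - [0,5.1,0,3.9,0]
    - [0,5.1,0,3.9,0]
  force: 60

```text
time: 20.35
tool_pos: [0.6031, 0.0162, 0.0694]
tcp_rot: [1.624, 2.688, 0.0]
wrist_force: [-0.0, 0.4, -0.6]
width: 0.112
grip_force: 60.2
```

```bash
python3 g.py
python3 - <<'E'
from h import *
tp=[]
for n in('scene','side'):
    D=[]
    for i in range(6): tp.append(bot.read_state()['tool_pos']);im,d,T,K=snap(n);D.append(np.where(d>0,d,np.nan))
    d=np.nan_to_num(np.nanmedian(D,0));P=cloud(d,T,K);np.savez(n+'m.npz',d=d,im=im,T=T,K=K)
    c=P[(abs(P[...,2]-.095)<.004)&(np.hypot(P[...,0]-.535,P[...,1]-.14)<.025)]
    print(n,'cap',len(c),c.mean(0).round(4),cv2.minEnclosingCircle((c[:,:2]*1e3).astype(np.float32)))
    print('proj view',proj([[.5598,.0967,.076]],T,K),'captop',proj([[.5365,.1408,.095]],T,K))
    m=(np.linalg.norm(P-[.5598,.0967,.076],axis=-1)<.018)&(im.min(2)>120);v,u=np.where(m);print(m.sum(),u.mean(),v.mean(),P[m].mean(0))
print(np.mean(tp,0),np.std(tp,0))
ims=[load(n)[0] for n in('scene','side')]
c=np.hstack([cv2.resize(ims[0][255:315,345:405],(400,400),interpolation=cv2.INTER_CUBIC),cv2.resize(ims[1][120:180,280:340],(400,400),interpolation=2)])
cv2.imwrite('pics/c3.png',c[...,::-1])
E
```

```text
20.35 [0.6031 0.0162 0.0694] [-0.   0.4 -0.6] 0.11237963648001864 60.241910219192505
tool heading 117.72025870841813
px (np.float64(316.5), np.float64(54.0)) 76 35
glass n 419 492 rms mm 0.2122048791617257 centre [0.5619 0.0981 0.0792] el 34.89 heading 118.44
glass n 725 832 rms mm 0.21755902855825784 centre [0.5619 0.0981 0.0792] el 34.85 heading 118.36
glass n 942 1104 rms mm 0.22786491895031474 centre [0.5619 0.0981 0.0792] el 34.91 heading 118.26
centre in tool [ 0.0916  0.0016 -0.0099] normal in tool [ 0.8198 -0.0074 -0.5725]
pitch 0.004 15.14 z0 -0.032 22 6e-05
pitch 0.03 17.05 z0 -0.0302 45 0.00075
scene cap 79 [0.5365 0.1425 0.0937] ((536.006591796875, 141.9933624267578), 14.546630859375)
proj view [[365.11716051 286.90272019]] captop [[382.62694208 290.16210614]]
55 365.3090909090909 287.2909090909091 [0.56009383 0.09797536 0.07591336]
side cap 46 [0.535  0.1378 0.0951] ((536.275390625, 139.2197723388672), 15.613627433776855)
proj view [[316.22008009 150.77945624]] captop [[308.43485008 138.38555018]]
0 nan nan [nan nan nan]
[0.60263628 0.01660908 0.06916565] [7.90476780e-05 4.73526937e-05 1.03766102e-04]<stdin>:10: RuntimeWarning: Mean of empty slice.
  ret = ret.dtype.type(ret / rcount)
  ret = um.true_divide(
```

View pics/c3.png

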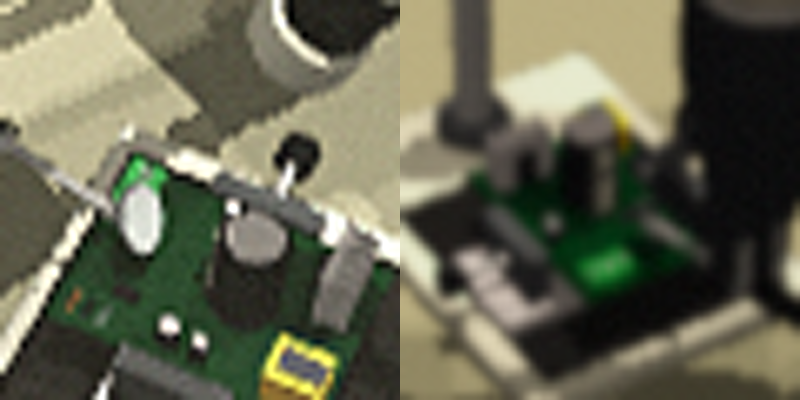

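Relative to the capacitor in the scene camera, the glass sits at (+23.9, −44.2) mm, against a wanted (+23.6, −44.1). It's about 1 mm high, so I'll lower it 1 mm, settle and hand in.

>>> step_arm:
  motion:
    - [0,0,0,0.05,0]
    - [0,0,0,0.1,0]
    - [0,0,0,0.1,0]
    - [0,0,0,0.1,0]
    - [0,0,0,0.1,0]
  force: 60

```text
time: 21.75
tool_pos: [0.6026, 0.0166, 0.0681]
tcp_rot: [-1.624, -2.689, 0.0]
wrist_force: [0.8, -0.2, -0.9]
width: 0.113
grip_force: 60.2
```

```bash
python3 g.py
python3 - <<'E'
from h import *
s=bot.read_state();print(s['wrist_force'],np.abs(s['joint_vel']).max())
im,d,T,K=snap('scene');P=cloud(d,T,K)
m=(np.linalg.norm(P-[.5598,.0967,.076],axis=-1)<.018)&(im.min(2)>120);print(m.sum(),P[m].mean(0))
print(bot.finish_job())
E
```

```text
21.75 [0.6026 0.0166 0.0681] [ 0.8 -0.2 -0.9] 0.11326358130919849 60.2427613735199
tool heading 117.75613221769999
px (np.float64(317.0), np.float64(54.5)) 79 34
glass n 429 493 rms mm 0.20753571501473783 centre [0.5619 0.0981 0.0783] el 34.63 heading 118.24
glass n 726 839 rms mm 0.21016205726887557 centre [0.5619 0.0981 0.0783] el 34.77 heading 118.22
glass n 921 1105 rms mm 0.2219016366678369 centre [0.5619 0.0981 0.0782] el 34.83 heading 118.08
centre in tool [ 0.091   0.0019 -0.0102] normal in tool [ 0.8208 -0.0047 -0.5712]
pitch 0.004 15.16 z0 -0.0318 22 6e-05
pitch 0.03 16.95 z0 -0.0299 45 0.00073
[-0.02037035 -0.40820021 -1.24011057] 0.001536711751673967
54 [0.56009696 0.09760981 0.07520985]
the job is handed in; nothing more can be done
None
```

I handed in the job at about 22 s with the mirror held steady at 60 N in front of the capacitor, glass tilted about 35° and within about 2 mm of the target by my measurements. I didn't see the mark's reflection itself, and the mirror slipped out of the pads once: it fell against its rest and bench, and I regrasped it.

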